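Fit the socket to the nutrunner and arm it

TASK

Take the socket with the yellow ring from the rack, push it fully home onto the square drive of the tilted nutrunner until the spring ball clicks in, and let go of it. Then swing the red-knobbed lever on the controller all the way over to its other side to arm the tool. Leave the other sockets on their posts and do not disturb the other things on the bench.

Things in the scene. Friction and masses are not known exactly. Their poses are not given: they have to be found in the camera images.
- socket_yellow: The socket to fit: dark steel, 60 mm tall, 35 mm diameter, about 0.25 kg, with a yellow ring round its middle and on its top face. Origin: centre of its open square mouth (the lower end on the rack); z runs up to the nut end. Square bore 20.4 mm wide, 27 mm deep, sides along x and y; a groove in it, 8 to 15 mm from the mouth, takes the ball.
- socket_red: Bystander on the rack: same shape and size as the yellow socket, with red ring.
- socket_white: Bystander on the rack: same shape and size as the yellow socket, with white ring.
- rack: Fixed black rack, 66 (x) by 256 (y) by 22 mm high, origin under its centre. Three square posts, 16 mm wide and 14 mm high, stand on it at y = -90, 0, +90 mm. A socket stands loosely on each, mouth down on the rack's top, flats parallel to the rack's sides (within 2 degrees); which is where varies. Lift straight up by over 20 mm.
- stand: Fixed aluminium cradle of the nutrunner: base plate 170 by 120 mm, 12 mm thick, from x = -55 to +115 mm, cradle up to 83 mm high. Its -x side faces roughly the robot. The nutrunner's black pistol grip and battery point up and away from the robot, to about x = 160 mm and 150 mm up.
- spindle: Blue and aluminium nutrunner fixed in the cradle, its axis 26 degrees from vertical, leaning to the stand's -x side. Origin: centre of the flat shoulder (34 mm diameter) at the root of the square drive, 135 mm up; z points out along the drive. A socket is home when its mouth rim sits on the shoulder: origins together, z axes parallel, in any of the four quarter turns.
- drive_tip (a point): Centre of the end of the steel square drive, 24 mm from the shoulder along its axis. The drive is 19 mm square, sides along the spindle's x and y; its last 6 mm taper to 12.4 mm wide.
- ball (a joint): Travel (m) of the brass spring ball in the drive's +x face, 11 mm from the shoulder: 0 = fully out, standing 3 mm proud. The socket's mouth meets it 13 mm before home; from there it takes about 5 to 12 N along the drive until the last 3 mm, while the bore presses the ball in by about 1 mm; then the ball pops out into the groove and draws the socket home. The socket's own weight does not do it.
- controller: Fixed dark box 130 (x) by 110 (y) by 50 mm high, origin at the centre of its underside; it carries the lever on a 25 mm high block in the middle of its top.
- lever (a joint): Angle (rad) of the arming lever: 0 = leaning fully to the controller's -x side (starts at 0 to 0.15), 1.0 = fully over to the +x side. It stays where it is left and needs under 2 N at the knob.
- lever_tip (a point): Centre of the lever's red ball knob (26 mm diameter), 80 mm from the hinge. The hinge runs along the controller's y, 72 mm above the bench over the controller's centre; the lever starts leaning about 29 degrees from upright to -x and ends as far to +x.
- meter: Bystander: yellow multimeter lying flat, 150 by 75 by 40 mm, between robot and work.
- flask: Bystander: red flask, 66 mm diameter, 190 mm tall.
- arrestor: Bystander: small brass fitting standing up, 36 mm diameter, 75 mm tall.
- filter: Bystander: pale filter housing standing up, 72 mm diameter, 150 mm tall.
- driver: Bystander: screwdriver lying flat, about 200 mm long.
- elbow_tub: Bystander: white plastic tub, 64 mm diameter, 52 mm tall.
- yellow_grip (a point): Centre of the yellow socket's grip block, 47 mm from the mouth: from 34 to 60 mm up the socket is a square block 36 mm across, whose four flats are parallel to the bore's sides (x and y axes square to them). Below that it is round.
There are look-alikes about, which are no part of the job. Of the things like the controller, leave any that is brown; of the rest the larger one is meant.

How it is judged:
On the way, in this order (a step that is already met when the one before it is completed fails the run):
1. the yellow-ringed socket is lifted clear of its post (height (world z) of socket_yellow above 0.045 m), for 0.1 s.
2. the fingers push the socket home on the drive until the ball has clicked in (z of socket_yellow in the frame of spindle between -0.003 and 0.0025 m and x of socket_yellow in the frame of spindle between -0.0025 and 0.0025 m and y of socket_yellow in the frame of spindle between -0.0025 and 0.0025 m and angle between the z axis of socket_yellow and the z axis of spindle, either way round below 0.06 rad and value of joint ball below 0.0005 m and contact force between the fingers and socket_yellow above 0.5 N), for 0.05 s.
3. the socket is home on the drive with the ball clicked in and the fingers off it (z of socket_yellow in the frame of spindle between -0.003 and 0.0025 m and x of socket_yellow in the frame of spindle between -0.0025 and 0.0025 m and y of socket_yellow in the frame of spindle between -0.0025 and 0.0025 m and angle between the z axis of socket_yellow and the z axis of spindle, either way round below 0.06 rad and value of joint ball below 0.0005 m and contact force between the fingers and socket_yellow below 0.2 N), for 0.2 s.
4. the lever is thrown over (value of joint lever above 0.9 rad), for 0.1 s.
At the end, for the whole second after the job is handed in: The yellow-ringed socket sits on the drive: its mouth within 2.5 mm of the shoulder, within 2.5 mm of the axis and 3.5 degrees of parallel, the ball clicked out into the groove; it is at rest and released; the lever is within 0.1 rad of its far stop (all of step 3 and value of joint lever above 0.9 rad and linear speed of socket_yellow below 0.02 m/s); the robot touches nothing.
It fails at once if another socket is knocked, or lifted off its post (distance of any of socket_red, socket_white from where it was at the start of the episode above 0.012 m).
It fails at once if a bystander is knocked over or shoved more than 30 mm (distance of any of meter, flask, arrestor, filter, driver, elbow_tub from where it was at the start of the episode above 0.03 m or angle between any of flask, arrestor, filter, elbow_tub's own z axis and vertical above 0.5 rad).
It also fails if it takes over 48 s, if anything falls off the work surface, if the arm or the gripper's body presses on something with over 40 N, if the wrist force passes 120 N, or if a joint passes its speed limit or range.

ROBOT

A 6-joint arm with a two-finger parallel gripper is mounted at the origin on the work surface. World frame = base frame: x ahead of the robot, y to its left, z up, the work surface at z = 0. Lengths are in m, angles in rad, forces in N, time in s.
With the tool pointing down it reaches from about 0.275 to 0.725 m from the base axis. Payload 5.6 kg.
Tool frame: the origin (TCP) lies midway between the tips of the shut fingers; the grasp point (between the pads) lies 19 mm behind it; z points along the fingers, y is the line along which they close (so a half turn about z gives the same grasp; the last joint's range is limited). The gripper opens to 85 mm and grips with 20 to 120 N. Pads are 22 mm wide; open, the fingers measure 114 mm over their backs; the gripper's body (76 mm by 85 mm) begins 54 mm behind the grasp point. The pads swing forward as they close: fully open they stand 13 mm farther back than shut.
Start: joints at [-0.888, 0.255, 0.108, 0, -1.424, -0.285], TCP at [0.213, -0.507, 0.231] pointing down, gripper open.
Joint ranges: [-2.95, 2.95], [-1.21, 1.97], [-1.09, 1.5], [-2.87, 1.71], [-2.94, -0.07], [-3.05, 3.05]. Speed limits (rad/s): [2.57, 2.57, 3.14, 3.14, 3.14, 3.14].

INTERFACE

Orientations are given as a unit quaternion [w, x, y, z].
In Python, from rig import r gives the robot as it stands. The module is installed in compiled form; this text tells all that it offers.
- The arm moves only by the tool play_rows, never from a script. Its argument "deltas" is a list of rows, each a list of 4 numbers: the shift along the tool's x, y, z in mm, then the turn about the tool's z in degrees. A call has 1 to 12 rows; each row is the pose to reach, as a shift and turn from the pose commanded when the call began, along the tool's axes at that moment; what a row does not reach only later rows make up. A row lasts 1/12 s, in which the tool goes at most 41.7 mm and 7.16 degrees, less where a joint would pass 70% of its speed; a pose out of reach is approached as far as the arm can. A call with a gripper value outside its range is refused whole. "jaw" is the opening, from -1 (shut) to 1 (fully open), set as the call begins (left out, the last holds). The fingers move at their own pace and stop on an object; "force" is the grip in N (left out, the last holds). Time passes only in rows, so rows that repeat a pose let the fingers close. It gives the time, the measured TCP pose, the force, the opening and the grip force at its end, in the units of the state.
- r.get_state(): the state, without advancing time (a new reading comes with each control period).
- r.get_image(name): name is "scene" or "top"; returns a dict with "img" (480x640x3 uint8, red, green, blue), "intrinsics" (3x3 intrinsics, pixels), "xyz" and "orientation" of the camera in the world. Camera axes: x right, y down, z forward; pixel columns grow to the right and rows downward; lengths in m; the calibration is good to about 2 mm. A picture is of the moment at which its call begins. There is no depth.
- r.hand_in(): hands the job in; it is judged then, once.
The state is a dict: "time": time; "qpos": joint angles; "dq": joint speeds; "tau": joint torques, N m; "position": TCP position; "ee_rot": TCP orientation; "ft_force": force on the tool from outside, world axes, zero at the start; "ft_torque": the same for the moment, N m; "width": finger opening in m; "grip_force": force on a finger pad.
Only numpy, scipy, OpenCV 4.12 (cv2) and the standard library are available. Lean on these libraries where they do the work, as an engineer would, in place of code of your own. Each camera call takes 0.05 s, during which the arm holds its last target. There are 200 camera calls.

## Working session

There is one attempt and no reset: what is moved stays moved. The work goes in short steps, Python scripts to look and compute and a tool call to move; the robot and the scene stay as the last step left them, time stands still between calls to the robot, and variables do not carry over. Pictures are saved under pics/ and viewed, at most 10 in all, crops included, and the job is handed in when it is done.

Besides the shell and the picture viewer there is one more tool, called after "Call:" as name(argument=value, ...) on one line, values as JSON. play_rows: Moves the arm, as the interface text tells. Its arguments: {"type":"object","properties":{"deltas":{"type":"array","items":{"type":"array","items":{"type":"number"}}},"jaw":{"type":"number"},"force":{"type":"number"}},"required":["deltas"]}

```bash
mkdir -p pics; ls
python3 - <<'E'
from rig import r
import cv2,pickle
for n in("scene","top"):
    d=r.get_image(n); cv2.imwrite(f"pics/{n}0.png",d["img"][:,:,::-1]); pickle.dump(d,open(n+"0.pkl","wb"))
    print(n,d["intrinsics"],d["xyz"],d["orientation"])
print(r.get_state())
E
```

```text
pics
scene [[438.12460079   0.         314.10030072]
 [  0.         438.12460079 238.07144991]
 [  0.           0.           1.        ]] [ 1.2206277  -0.43190869  0.66730096] [-0.42880969  0.78674145  0.39233385 -0.20792857]
top [[533.42924118   0.         313.10906376]
 [  0.         533.42924118 235.16861881]
 [  0.           0.           1.        ]] [0.43837647 0.09262436 1.2581697 ] [ 0.04038801 -0.70493205  0.70756563 -0.02811577]
{'time': 0.1, 'qpos': array([-8.88384923e-01,  2.55699821e-01,  1.07118707e-01, -4.05406960e-04,
       -1.42388297e+00, -2.84615307e-01]), 'dq': array([ 9.86846371e-04, -2.08379827e-03,  2.79529304e-03,  6.05865778e-04,
        9.46815614e-04,  4.56418173e-05]), 'tau': array([-3.43896740e-03, -3.87603664e+01,  2.38474005e+01,  5.37790328e+00,
       -3.78090757e-03, -1.02160431e-05]), 'position': array([ 0.21294597, -0.50662675,  0.23047643]), 'ee_rot': array([-2.10151073e-04, -1.97559900e-01,  9.80290442e-01,  8.31494985e-04]), 'ft_force': array([-0.16306118,  0.13821985, -0.22197837]), 'ft_torque': array([ 0.02389155, -0.01686275,  0.02307312]), 'grip_force': 0.0, 'width': 0.0853166001580881}
```

View pics/scene0.png

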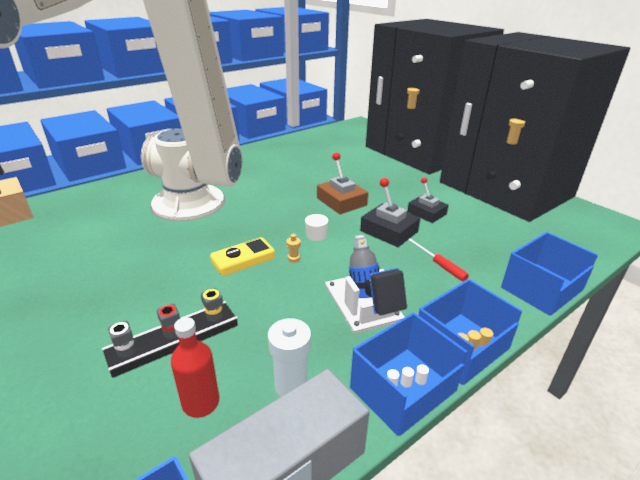

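View pics/top0.png

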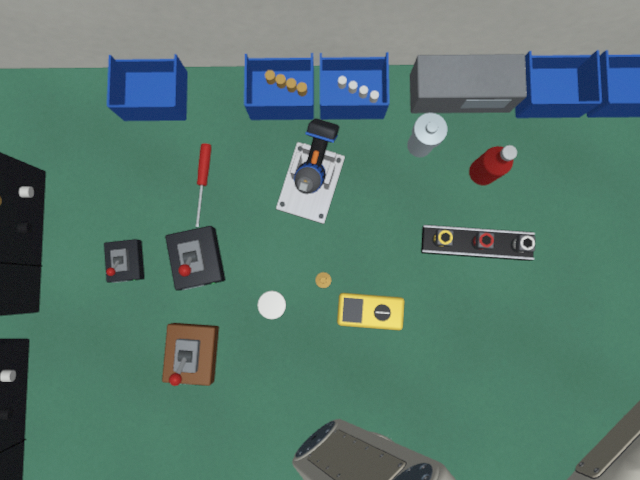

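Candidates. Yellow-ringed socket: top (445,238), scene (212,300). The red one is at top (485,240) and the white one at (526,243). Controllers: brown at top (190,355) is excluded, small black at (123,260) is a look-alike, and large black at (193,257) is the one meant. I'll check these in close crops.

```bash
cat > h.py <<'E'
import numpy as np,cv2,pickle
from scipy.spatial.transform import Rotation as R
def cam(n,k=0):
    d=pickle.load(open(f"{n}{k}.pkl","rb"));q=np.array(d["orientation"])
    return np.array(d["intrinsics"]),np.array(d["xyz"]),R.from_quat(q[[1,2,3,0]]).as_matrix()
def plane(n,uv,z):
    K,c,M=cam(n);v=M@np.linalg.solve(K,[*uv,1.]);return c+v*(z-c[2])/v[2]
def proj(n,P):
    K,c,M=cam(n);p=(np.atleast_2d(P)-c)@M;p=p@K.T;return p[:,:2]/p[:,2:]
def tri(a,b): # scene px, top px
    A=[];y=[]
    for n,uv in(("scene",a),("top",b)):
        K,c,M=cam(n);v=M@np.linalg.solve(K,[*uv,1.]);v/=np.linalg.norm(v);Q=np.eye(3)-np.outer(v,v);A.append(Q);y.append(Q@c)
    A=np.vstack(A);y=np.hstack(y);p=np.linalg.lstsq(A,y,rcond=None)[0];return p,np.linalg.norm(A@p-y)
E
python3 - <<'E'
from h import *
I={n:pickle.load(open(n+"0.pkl","rb"))["img"][:,:,::-1] for n in("scene","top")}
def crop(n,u,v,w,h,s): return cv2.resize(I[n][v:v+h,u:u+w],None,fx=s,fy=s,interpolation=cv2.INTER_CUBIC)
# rack both / stand both, scale 6: 
a=np.vstack([crop("top",418,215,133,50,6),crop("scene",100,285,133,50,6)[:300]]);cv2.imwrite("pics/rack.png",a);print(a.shape)
b=np.hstack([crop("top",270,110,80,120,5),crop("scene",325,225,80,120,5)]);cv2.imwrite("pics/stand.png",b);print(b.shape)
c=np.hstack([crop("top",155,215,80,80,5),crop("scene",355,170,80,80,5)]);cv2.imwrite("pics/ctl.png",c);print(c.shape)
print(plane("top",(445,238),.082),plane("top",(310,180),.15),plane("top",(193,257),.05))
E
```

```text
(600, 798, 3)
(600, 800, 3)
(400, 800, 3)
[ 0.54517134 -0.17793425  0.082     ] [0.66308942 0.11794777 0.15      ] [0.50722166 0.38698967 0.05      ]
```

View pics/rack.png

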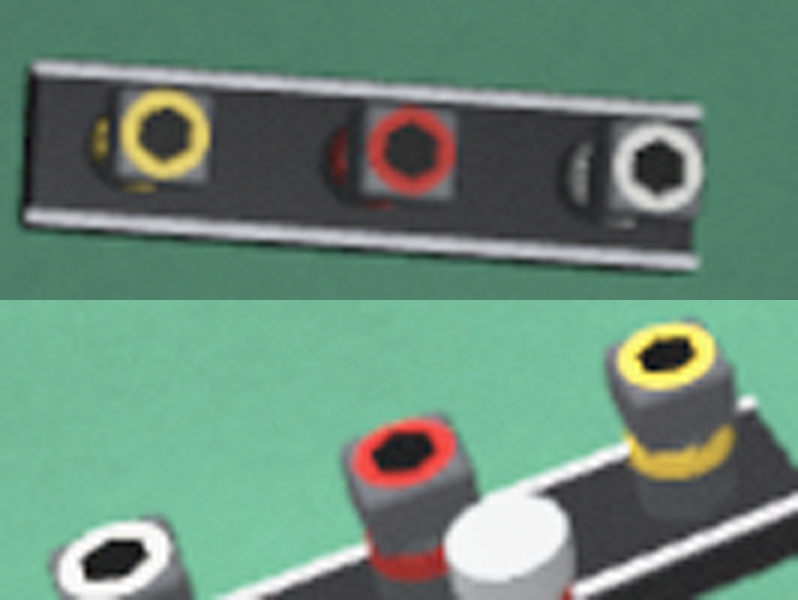

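View pics/stand.png

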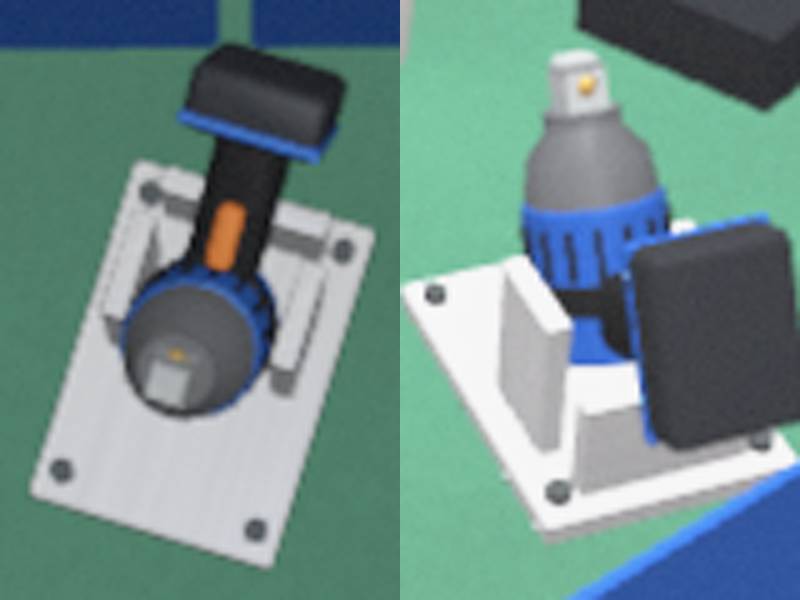

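View pics/ctl.png

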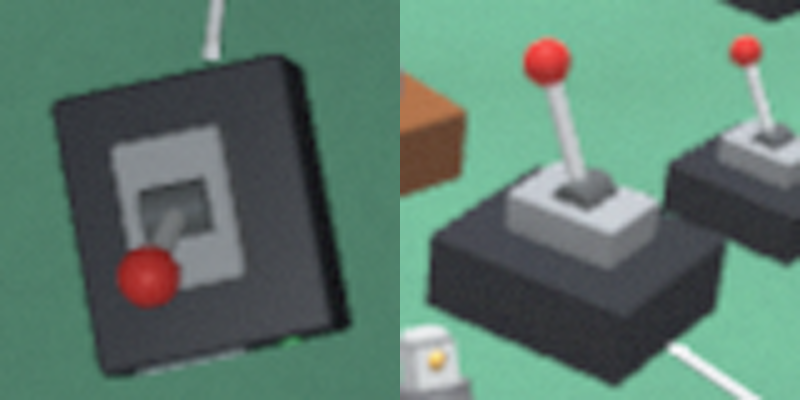

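Crops confirm: the yellow socket's top centre is at crop (165,135) in the top view and (667,55) in the scene view. The drive tip, ball, plate corners, knob and controller corners are all readable, so I'll triangulate them.

Run:
```python
from h import *
f=lambda o,s:(lambda x,y:((x+.5)/s-.5+o[0],(y+.5)/s-.5+o[1]))
rt=f((418,215),6);rs=f((100,285),6);st=f((270,110),5);ss=f((325,225),5);ct=f((155,215),5);cs=f((355,170),5)
np.set_printoptions(precision=4,suppress=True)
print("yellow top",tri(rs(667,55),rt(165,135)),plane("top",rt(165,135),.082))
print("red",plane("top",rt(411,150),.082),"white",plane("top",rt(657,166),.082))
e=[plane("top",rt(*p),.022) for p in[(35,67),(700,108),(28,214),(696,264)]]
print("rack corners",e)
# stand
P=[plane("top",st(*p),.012)[:2] for p in[(135,162),(375,232),(273,567),(33,495)]]
L=np.array([[115,60],[115,-60],[-55,-60],[-55,60]])/1000
def fit(L,P):
    L=np.array(L);P=np.array(P);a=L-L.mean(0);b=P-P.mean(0);th=np.arctan2((a[:,0]*b[:,1]-a[:,1]*b[:,0]).sum(),(a*b).sum());c,s=np.cos(th),np.sin(th);M=np.array([[c,-s],[s,c]])
    t=P.mean(0)-M@L.mean(0);return th,t,np.linalg.norm(P-(L@M.T+t),axis=1)
th,t,res=fit(L,P);print("stand",np.degrees(th),t,res)
print("ball",tri(ss(587-400,85),st(177,353)))
print("tip face",tri(ss(578-400,60),st(168,387)))
print("knob",tri(cs(547-400,62),ct(148,277)))
C=[plane("top",ct(*p),.05)[:2] for p in[(55,103),(282,57),(335,330),(108,374)]]
print("ctl",*(lambda x:(np.degrees(x[0]),*x[1:]))(fit(np.array([[65,55],[65,-55],[-65,-55],[-65,55]])/1000,C)))
B=[plane("top",ct(*p),.075)[:2] for p in[(112,145),(218,127),(243,273),(137,290)]]
print("block",np.mean(B,0))
```

```text
yellow top (array([ 0.5474, -0.1785,  0.0804]), np.float64(8.145825928631599e-05)) [ 0.5472 -0.1782  0.082 ]
red [ 0.5413 -0.2679  0.082 ] white [ 0.535  -0.3573  0.082 ]
rack corners [array([ 0.5794, -0.1425,  0.022 ]), array([ 0.5623, -0.3976,  0.022 ]), array([ 0.5224, -0.1386,  0.022 ]), array([ 0.5021, -0.3935,  0.022 ])]
stand -16.957152556033243 [0.6571 0.1289] [0.0012 0.0013 0.0013 0.0016]
ball (array([0.6627, 0.1283, 0.1491]), np.float64(0.0003963183399197886))
tip face (array([0.6487, 0.1333, 0.1524]), np.float64(0.0020000190504847622))
knob (array([0.4747, 0.382 , 0.1442]), np.float64(1.248494605402673e-05))
ctl 11.64368480874776 [0.5057 0.3856] [0.002  0.0032 0.0023 0.004 ]
block [0.5074 0.3874]
```

```bash
cat >> h.py <<'E'
def delta(st,target,closing_deg):
    """tool-axis shift in mm and tool-z turn in deg to put the TCP on target, closing line at world yaw"""
    q=np.array(st["ee_rot"]);M=R.from_quat(q[[1,2,3,0]]).as_matrix()
    d=M.T@(np.array(target)-st["position"])*1000
    yaw=np.degrees(np.arctan2(M[1,1],M[0,1]));t=-((closing_deg-yaw+90)%180-90)
    return np.round(np.r_[d,t],2),"yaw",round(yaw,2)
E
python3 - <<'E'
from h import *; from rig import r
print(delta(r.get_state(),[.5473,-.1783,.23],86.1))
for n,uv in(("flask",(483,173)),("filter",(420,148)),("arr",(323,280)),("tub",(272,306))): print(n,plane("top",uv,.03))
E
```

```text
(array([-435.43,  173.19,    0.74,   26.69]), 'yaw', np.float64(112.79))
flask [ 0.70136546 -0.28200426  0.03      ]
filter [ 0.76184557 -0.13722996  0.03      ]
arr [0.45439735 0.09139832 0.03      ]
tub [0.39549731 0.20830165 0.03      ]
```

Call:
play_rows(deltas=[[-20,8,0,2],[-55,22,0,5],[-92,37,0,8],[-130,52,0,11],[-168,67,0,14],[-206,82,0,17],[-244,97,0,19],[-282,112,0,21],[-320,127,0,23],[-358,142,0,25],[-396,157,0,26],[-422,168,0,26.7]], jaw=0.45)

```text
time: 1.1
position: [0.5388, -0.1859, 0.2305]
ee_rot: [-0.0, 0.034, 0.999, 0.0]
ft_force: [-0.2, -0.2, 0.5]
width: 0.0619
grip_force: 0.0
```

Run:
```python
from h import *; from rig import r
print(delta(r.get_state(),[.5473,-.1783,.049],86.1),r.get_state()["width"])
```

```text
(array([-8.1400e+00,  8.0700e+00,  1.8149e+02,  3.0000e-02]), 'yaw', np.float64(86.13)) 0.061903406230144495
```

Call:
play_rows(deltas=[[-8,8,20,0],[-8,8,50,0],[-8,8,80,0],[-8,8,95,0],[-8,8,95,0],[-8,8,95,0]])

```text
time: 1.6
position: [0.5451, -0.1814, 0.1358]
ee_rot: [-0.001, 0.034, 0.999, -0.0]
ft_force: [0.6, -0.4, 0.8]
width: 0.062
grip_force: 0.0
```

Run:
```python
from h import *; from rig import r
print(delta(r.get_state(),[.5473,-.1783,.049],86.1),r.get_state()["width"])
I=[]
for n,(u,v) in(("top",(400,190)),("scene",(165,230))):
    d=r.get_image(n)["img"][:,:,::-1]; I.append(cv2.resize(d[v:v+100,u:u+100],None,fx=4,fy=4,interpolation=cv2.INTER_CUBIC))
cv2.imwrite("pics/grasp.png",np.hstack(I))
```

```text
(array([-2.14,  3.24, 86.81,  0.  ]), 'yaw', np.float64(86.1)) 0.06195584902791783
```

View pics/grasp.png

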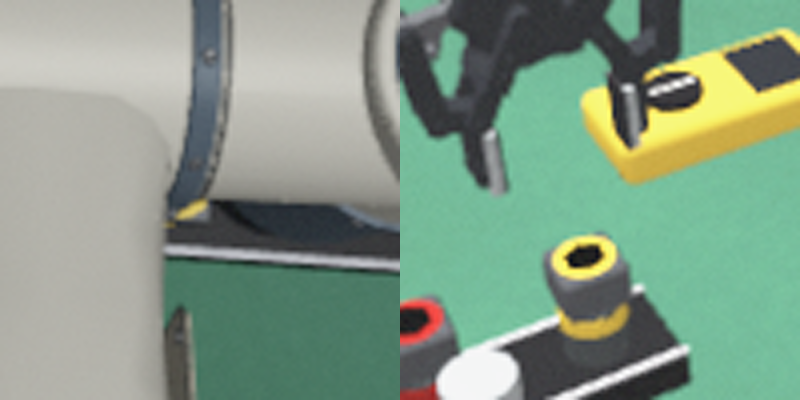

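The picture shows the fingers straddling the yellow socket (crop (585,258)), with clear space to the red one. Descending.

Call:
play_rows(deltas=[[-2,3,15,0],[-2,3,40,0],[-2,3,60,0],[-2,3,77,0],[-2,3,86,0],[-2,3,87,0],[-2,3,87,0]])

```text
time: 2.28
position: [0.5485, -0.1786, 0.0503]
ee_rot: [0.001, 0.034, 0.999, -0.0]
ft_force: [0.3, 0.2, 0.1]
width: 0.0623
grip_force: 0.0
```

Call:
play_rows(deltas=[[0,0,0,0],[0,0,0,0],[0,0,0,0],[0,0,0,0],[0,0,0,0],[0,0,0,0]], jaw=-1, force=30)

```text
time: 2.78
position: [0.5489, -0.1786, 0.0509]
ee_rot: [0.001, 0.034, 0.999, -0.0]
ft_force: [0.3, 1.1, 6.0]
width: 0.0354
grip_force: 30.6
```

Call:
play_rows(deltas=[[0,0,-5,0],[0,0,-15,0],[0,0,-30,0],[0,0,-55,0],[0,0,-85,0],[0,0,-115,0],[0,0,-145,0],[0,0,-170,0],[0,0,-185,0],[0,0,-190,0],[0,0,-190,0]])

```text
time: 3.7
position: [0.5481, -0.1784, 0.2407]
ee_rot: [0.001, 0.034, 0.999, 0.0]
ft_force: [0.7, 0.2, -2.5]
width: 0.0359
grip_force: 30.4
```

Run:
```python
from h import *; from rig import r
print(delta(r.get_state(),[.648,.132,.24],73),r.get_state()["width"])
```

```text
(array([-78.49, 316.48,   0.95,  13.09]), 'yaw', np.float64(86.09)) 0.03594900487201622
```

Call:
play_rows(deltas=[[-5,20,0,1],[-12,50,0,2],[-20,80,0,4],[-28,112,0,5],[-36,145,0,6],[-44,178,0,8],[-52,210,0,9],[-60,240,0,10],[-67,270,0,11.5],[-73,295,0,13],[-77,311,0,13.1],[-78,316,0,13.1]])

```text
time: 4.7
position: [0.6466, 0.1343, 0.2359]
ee_rot: [-0.002, 0.147, 0.989, -0.001]
ft_force: [-0.0, 0.3, -2.5]
width: 0.0357
grip_force: 30.5
```

Call:
play_rows(deltas=[[0,0,5,0],[0,0,15,0],[0,0,25,0],[0,0,30,0],[0,0,30,0]])

```text
time: 5.12
position: [0.6459, 0.1303, 0.2069]
ee_rot: [-0.002, 0.148, 0.989, -0.001]
ft_force: [-0.2, -0.2, -2.3]
width: 0.0355
grip_force: 30.5
```

Run:
```python
from h import *; from rig import r
st=r.get_state();print(st["position"],delta(st,[.648,.132,.21],73))
I=[]
for n,(u,v) in(("scene",(310,190)),("top",(260,130))):
    d=r.get_image(n); pickle.dump(d,open(n+"1.pkl","wb"));d=d["img"][:,:,::-1].copy()
    # overlay predicted drive: shoulder square and tip square
    th=np.radians(-17);Rs=R.from_euler("z",th).as_matrix()@R.from_euler("y",np.radians(-26)).as_matrix()
    o=np.array([.658,.1293,.135]);q=np.array([[1,1],[1,-1],[-1,-1],[-1,1]])
    s=8;im=cv2.resize(d[v:v+75,u:u+100],None,fx=s,fy=s,interpolation=cv2.INTER_CUBIC) if n=="scene" else None
    if im is not None:
        for hh,w in((0,9.5),(18,9.5),(24,6.2)):
            p=proj(n,o+(Rs@np.c_[q*w,np.full(4,hh)].T/1000).T);p=((p-[u,v]+.5)*s).astype(int)
            cv2.polylines(im,[p],True,(0,255,0),1)
        cv2.imwrite("pics/pre.png",im)
```

```text
[0.64590348 0.13033744 0.20690387] (array([-1.5 ,  2.2 , -3.11, -0.08]), 'yaw', np.float64(72.92))
```

View pics/pre.png

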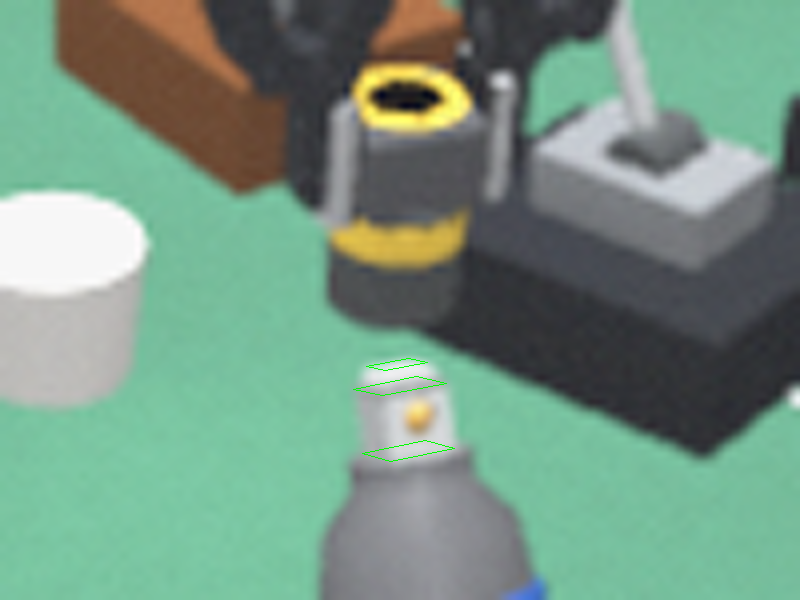

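The overlay lies on the drive to within about 0.5 px, so the spindle estimate holds. The held socket shows its ring top at crop (412,97) and its lower end centred at x≈394. I'll check its offset from the TCP.

Run:
```python
from h import *; from rig import r
st=r.get_state();p=st["position"];print(p)
print("top centre",plane("scene",(361.06,201.7),p[2]-.0289+.060)-p)
# predicted silhouettes for socket at TCP xy
for dx in(0,):
    for z,w in((p[2]-.0289,17.5),):
        a=np.linspace(0,6.28,60);c=np.c_[p[0]+w/1000*np.cos(a),p[1]+w/1000*np.sin(a),np.full(60,z)]
        q=(proj("scene",c)-[310,190]+.5)*8;print("mouth px x",q[:,0].min(),q[:,0].max(),"y",q[:,1].max())
q=(proj("scene",[p[0],p[1],p[2]+.0311])-[310,190]+.5)*8;print(q)
```

```text
[0.64696009 0.13071484 0.20916323]
top centre [ 0.00289788 -0.00208923  0.0311    ]
mouth px x 329.9831408326154 461.5754467921997 y 324.8354978978798
[[410.87224533  90.98520571]]
```

```bash
cat >> h.py <<'E'
Sx=np.array([np.cos(np.radians(-17)),np.sin(np.radians(-17)),0]);Sy=np.array([-Sx[1],Sx[0],0]);O=np.array([.658,.1293,.135])
def S(x,z): return O+Sx*x/1000+np.array([0,0,z/1000])   # point in spindle-plane, mm
def inS(p): d=(np.array(p)-O)*1000; return np.round([d@Sx,d@Sy,d[2]],2)
E
python3 - <<'E'
from h import *; from rig import r
st=r.get_state();print(inS(st["position"]),delta(st,S(-7.7,21.5+28.9),73),st["ft_force"],st["ft_torque"])
E
```

```text
[-10.97  -1.87  74.16] (array([-3.27,  1.89, 23.76, -0.05]), 'yaw', np.float64(72.95)) [ 0.10386815  0.33383157 -1.24066454] [-0.03858444 -0.04326237 -0.0423061 ]
```

Call:
play_rows(deltas=[[-3,2,5,0],[-3,2,12,0],[-3,2,17,0],[-3,2,18,0],[-3,2,18,0],[-3,2,18,0],[-3,2,18,0]], force=20)

```text
time: 5.8
position: [0.6508, 0.1326, 0.1917]
ee_rot: [0.0, 0.148, 0.989, 0.0]
ft_force: [-0.7, -0.0, -2.7]
width: 0.0356
grip_force: 30.5
```

Run:
```python
from h import *; from rig import r
st=r.get_state();print(inS(st["position"]),delta(st,S(-7.7,21.5+28.9),73),st["ft_force"],st["ft_torque"])
```

```text
[-7.89  1.05 56.66] (array([-0.19, -1.05,  6.26, -0.  ]), 'yaw', np.float64(73.0)) [-0.74765283 -0.04199096 -2.70682721] [-0.00020756 -0.04410856  0.02827321]
```

Call:
play_rows(deltas=[[0,-0.7,2,0],[0,-0.7,4,0],[0,-0.7,6,0],[0,-0.7,6,0],[0,-0.7,6,0]], force=20, jaw=-1)

```text
time: 6.22
position: [0.6503, 0.1319, 0.185]
ee_rot: [-0.0, 0.148, 0.989, -0.0]
ft_force: [0.6, 0.2, -2.3]
width: 0.0357
grip_force: 30.5
```

Run:
```python
from h import *; from rig import r
st=r.get_state();print(inS(st["position"]),delta(st,S(-7.7,21.5+28.9),73),st["ft_force"],st["ft_torque"])
```

```text
[-8.14  0.22 50.04] (array([-0.44, -0.22, -0.36, -0.01]), 'yaw', np.float64(72.99)) [ 0.63803445  0.15003574 -2.27508754] [ 0.00965062 -0.05623377 -0.01534995]
```

Call:
play_rows(deltas=[[1,0,1,0],[2,0,1,0],[3.5,0,1,0],[5,0,1.2,0],[6.5,0,1.5,0],[8,0,1.8,0],[8,0,1.8,0]])

```text
time: 6.8
position: [0.6439, 0.134, 0.1849]
ee_rot: [0.002, 0.148, 0.989, 0.0]
ft_force: [5.3, -1.9, 1.9]
width: 0.0353
grip_force: 26.9
```

Run:
```python
from h import *; from rig import r
st=r.get_state();print(inS(st["position"]),inS(O+st["ft_force"]/1000),st["ft_torque"],st["grip_force"],st["width"])
I=[];d=r.get_image("scene")["img"][:,:,::-1];cv2.imwrite("pics/tilt1.png",cv2.resize(d[185:260,320:400],None,fx=7,fy=7,interpolation=cv2.INTER_CUBIC))
```

```text
[-14.91   0.41  49.9 ] [ 5.66 -0.23  1.87] [-0.73438806 -1.89803596  0.00548708] 26.941215097904205 0.03531901570249236
```

View pics/tilt1.png

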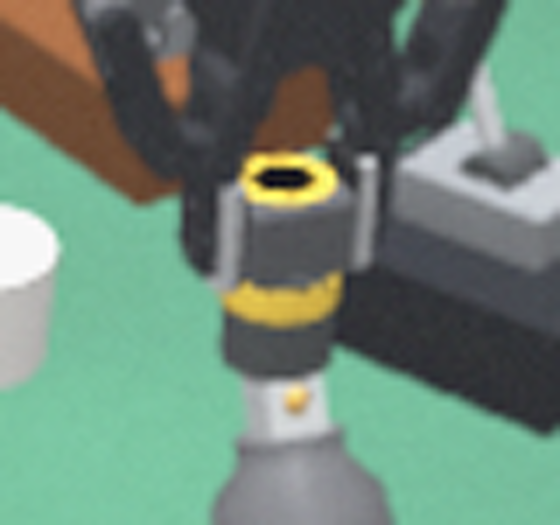

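The mouth is captured on the tip (socket bottom at crop (275,365) over the drive), the socket has begun to tilt, and the side force is 5.7 N. Continuing the arc.

Call:
play_rows(deltas=[[1.5,0,0.3,0],[3,0,0.7,0],[4.5,0,1.2,0],[6,0,1.8,0],[7.5,0,2.5,0],[9,0,3.3,0],[9,0,3.3,0]])

```text
time: 7.43
position: [0.6341, 0.137, 0.1809]
ee_rot: [0.001, 0.148, 0.989, 0.0]
ft_force: [2.8, -1.6, 5.1]
width: 0.0353
grip_force: 28.1
```

Run:
```python
from h import *; from rig import r
st=r.get_state();print(inS(st["position"]),inS(O+st["ft_force"]/1000),st["ft_torque"],st["grip_force"],st["width"])
```

```text
[-25.07   0.39  45.95] [ 3.11 -0.68  5.09] [-0.5117917  -1.24611823  0.00664684] 28.113214373588562 0.03532968966079441
```

Call:
play_rows(deltas=[[1.5,0,0.6,0],[3,0,1.2,0],[4.5,0,1.8,0],[6,0,2.5,0],[7,0,3,0],[7,0,3,0],[7,0,3,0]])

```text
time: 8.02
position: [0.6271, 0.1391, 0.1768]
ee_rot: [-0.0, 0.148, 0.989, -0.0]
ft_force: [3.7, -0.7, 2.4]
width: 0.0354
grip_force: 28.5
```

Run:
```python
from h import *; from rig import r
st=r.get_state();print(inS(st["position"]),inS(O+st["ft_force"]/1000),st["ft_torque"],st["grip_force"],st["width"])
d=r.get_image("scene")["img"][:,:,::-1];cv2.imwrite("pics/tilt2.png",cv2.resize(d[185:260,320:400],None,fx=7,fy=7,interpolation=cv2.INTER_CUBIC))
```

```text
[-32.39   0.36  41.83] [3.75 0.42 2.39] [-0.30229135 -1.49209063 -0.05910345] 28.455964028835297 0.03541669921537206
```

View pics/tilt2.png

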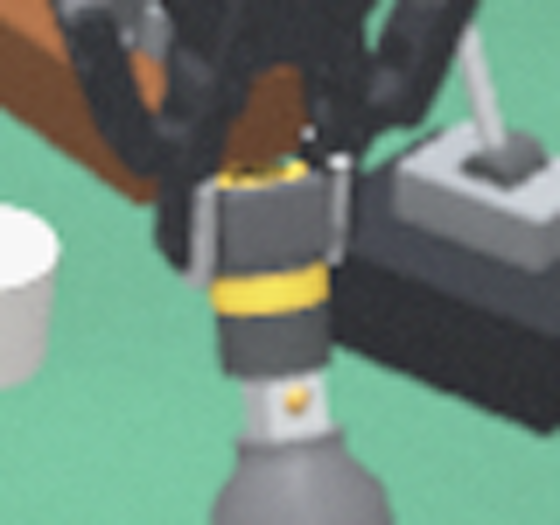

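The socket now leans in line with the drive (ring at crop (270,290), mouth on the tip). Next I push along the axis.

Call:
play_rows(deltas=[[-0.6,0,0.8,0],[-1.2,0,1.6,0],[-1.8,0,2.5,0],[-2.4,0,3.3,0],[-3,0,4.1,0],[-3.6,0,5,0],[-4.2,0,5.8,0],[-4.8,0,6.6,0],[-4.8,0,6.6,0]], force=40, jaw=-1)

```text
time: 8.82
position: [0.6325, 0.1375, 0.1712]
ee_rot: [0.001, 0.148, 0.989, 0.0]
ft_force: [3.6, -0.7, 3.7]
width: 0.0352
grip_force: 42.5
```

```bash
cat > s.py <<'E'
from h import *; from rig import r
st=r.get_state();p=inS(st["position"]);f=inS(O+st["ft_force"]/1000);a=np.array([-.438,0,.899]);l=np.array([.899,0,.438]);G=p+[0,0,20]
print(p,"mouth s",G@a-49,"lat",G@l,"| f",f,"axial",f@a,"lat",f@l,st["ft_torque"],st["grip_force"],st["width"])
E
python3 s.py
```

```text
[-26.77   0.37  36.15] mouth s 13.20411 lat 0.5274699999999986 | f [3.64 0.4  3.68] axial 1.7140000000000002 lat 4.884200000000001 [-0.51886011 -1.76911834  0.00805702] 42.53603518009186 0.03518738167396448
```

Call:
play_rows(deltas=[[-0.4,0,0.9,0],[-0.9,0,1.8,0],[-1.3,0,2.7,0],[-1.8,0,3.6,0],[-2.2,0,4.5,0],[-2.6,0,5.4,0],[-3.1,0,6.3,0],[-3.5,0,7.2,0],[-3.5,0,7.2,0]], force=60, jaw=-1)

```text
time: 9.57
position: [0.6364, 0.1363, 0.163]
ee_rot: [0.001, 0.148, 0.989, 0.0]
ft_force: [8.8, -2.9, -1.9]
width: 0.0354
grip_force: 61.7
```

```bash
python3 s.py
```

```text
[-22.69   0.39  28.03] mouth s 4.117190000000001 lat 0.6388299999999983 | f [ 9.23 -0.25 -1.87] axial -5.723870000000001 lat 7.4787099999999995 [-0.85948874 -3.40484798  0.01803421] 61.748446226119995 0.035431372020638716
```

Call:
play_rows(deltas=[[-0.4,0,0.9,0],[-0.9,0,1.8,0],[-1.3,0,2.7,0],[-1.8,0,3.6,0],[-1.8,0,3.6,0]])

```text
time: 9.98
position: [0.6368, 0.1359, 0.1596]
ee_rot: [-0.0, 0.148, 0.989, -0.0]
ft_force: [2.2, -0.3, 3.3]
width: 0.0354
grip_force: 62.4
```

```bash
python3 s.py
```

```text
[-22.22   0.11  24.63] mouth s 0.8547299999999964 lat -0.4278400000000023 | f [2.21 0.41 3.29] axial 1.9897300000000002 lat 3.42781 [-0.39268141 -0.92773093 -0.01442367] 62.413737773895264 0.03536452515068744
```

Call:
play_rows(deltas=[[-0.6,0,1.0,0],[-1.2,0,2.0,0],[-1.6,0,2.8,0],[-1.6,0,2.8,0]])

```text
time: 10.32
position: [0.6369, 0.1358, 0.1595]
ee_rot: [-0.001, 0.148, 0.989, 0.0]
ft_force: [-8.9, 1.1, 17.0]
width: 0.0351
grip_force: 64.2
```

```bash
python3 s.py
```

```text
[-22.08   0.09  24.5 ] mouth s 0.6765400000000028 lat -0.35891999999999735 | f [-8.86 -1.54 16.97] axial 19.13671 lat -0.5322800000000004 [ 0.21806552  2.83636944 -0.10803942] 64.18529391288757 0.03511382544698509
```

The TCP stopped dead with 19 N along the axis and no side force, so it's home against the shoulder. Relax, open and check.

Call:
play_rows(deltas=[[0.8,0,-1.5,0],[1.2,0,-2.4,0],[1.2,0,-2.4,0]])

```text
time: 10.57
position: [0.6368, 0.1359, 0.1596]
ee_rot: [-0.001, 0.148, 0.989, -0.0]
ft_force: [-1.3, -0.3, 6.7]
width: 0.0352
grip_force: 62.6
```

Call:
play_rows(deltas=[[0,0,0,0],[0,0,0,0],[0,0,0,0],[0,0,0,0],[0,0,0,0],[0,0,0,0]], jaw=0.6)

```text
time: 11.07
position: [0.6373, 0.1359, 0.1589]
ee_rot: [-0.0, 0.148, 0.989, -0.0]
ft_force: [-0.5, -0.5, 0.4]
width: 0.0683
grip_force: 0.0
```

Call:
play_rows(deltas=[[0,0,-10,0],[0,0,-30,0],[0,0,-60,0],[0,0,-90,0],[0,0,-115,0],[0,0,-120,0],[0,0,-120,0]])

```text
time: 11.65
position: [0.6384, 0.136, 0.2828]
ee_rot: [0.003, 0.148, 0.989, 0.001]
ft_force: [0.1, 0.8, 0.1]
width: 0.0687
grip_force: 0.0
```

Run:
```python
from h import *; from rig import r
st=r.get_state();print(st["position"],st["width"],st["grip_force"],st["ft_force"],st["qpos"])
d=r.get_image("scene")["img"][:,:,::-1].copy()
th=np.radians(-17);Rs=R.from_euler("z",th).as_matrix()@R.from_euler("y",np.radians(-26)).as_matrix()
im=cv2.resize(d[180:260,310:410],None,fx=8,fy=7.5,interpolation=cv2.INTER_CUBIC);im=cv2.resize(d[185:260,310:410],None,fx=8,fy=8,interpolation=cv2.INTER_CUBIC)
a=np.linspace(0,2*np.pi,60)
for hh,w in((0,17.5),(60,18)):
    p=proj("scene",O+(Rs@np.c_[w*np.cos(a),w*np.sin(a),np.full(60,hh)].T/1000).T);p=((p-[310,185]+.5)*8).astype(int)
    cv2.polylines(im,[p],True,(0,255,0),1)
cv2.imwrite("pics/home.png",im)
```

```text
[0.63839551 0.13603432 0.28283504] 0.06866606383981452 0.0 [0.05850468 0.75140575 0.0612182 ] [ 4.49131931e-01  4.62651428e-01  5.39241512e-01  6.58775485e-04
 -1.64150730e+00 -2.31683024e+00]
```

View pics/home.png

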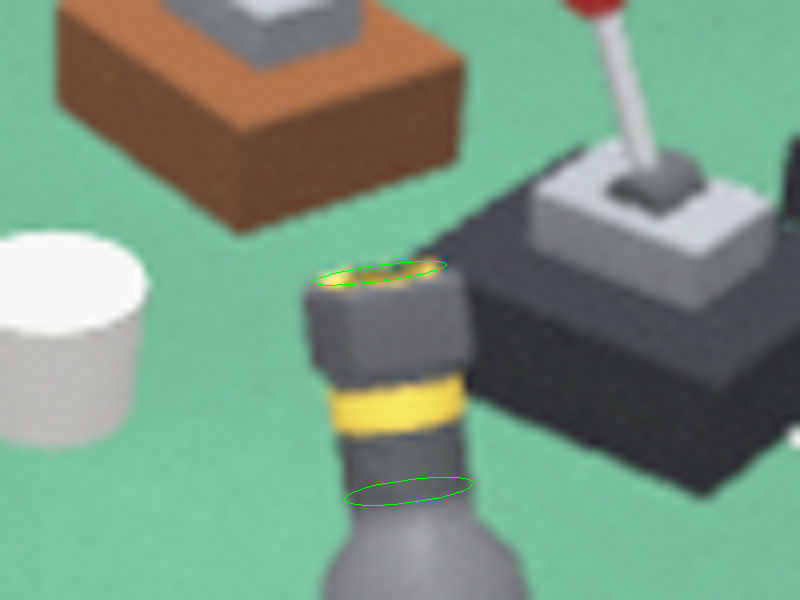

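The socket rim and top match the predicted home outline (crop (408,490) and (382,272)), and the fingers are off. Next, the lever on the large black controller: close the fingers and go to the -x side of the knob.

Run:
```python
from h import *; from rig import r
print(delta(r.get_state(),[.436,.373,.28],100.5))
```

```text
(array([262.18, 167.55,   0.34, -27.51]), 'yaw', np.float64(72.99))
```

Call:
play_rows(deltas=[[12,8,0,-2],[34,22,0,-5],[60,38,0,-8],[86,55,0,-11],[112,71,0,-14],[138,88,0,-17],[164,105,0,-20],[190,121,0,-23],[216,138,0,-25],[240,153,0,-27],[256,164,0,-27.5],[262,167.5,0,-27.5]], jaw=-1, force=20)

```text
time: 12.7
position: [0.4331, 0.3744, 0.2777]
ee_rot: [-0.001, -0.094, 0.996, -0.001]
ft_force: [0.2, 0.3, 0.2]
width: -0.0003
grip_force: 0.0
```

Call:
play_rows(deltas=[[0,0,15,0],[0,0,45,0],[0,0,80,0],[0,0,115,0],[0,0,140,0],[0,0,152,0],[0,0,155,0],[0,0,155,0]])

```text
time: 13.37
position: [0.4353, 0.3716, 0.123]
ee_rot: [-0.001, -0.091, 0.996, -0.001]
ft_force: [-0.8, -0.4, 0.1]
width: -0.0001
grip_force: 0.0
```

Run:
```python
from h import *; from rig import r
st=r.get_state();c,s=np.cos(np.radians(10.5)),np.sin(np.radians(10.5))
print(st["position"],st["ft_force"],st["width"],delta(st,[.5066+.018*c,.3865+.018*s,.125],100.5))
```

```text
[0.43534778 0.3716189  0.12298947] [-0.77858202 -0.38066127  0.10720517] -0.00011157372802416393 (array([-9.077e+01,  1.650e+00, -2.230e+00, -1.000e-02]), 'yaw', np.float64(100.49))
```

Call:
play_rows(deltas=[[-6,0.5,0,0],[-14,1,0,0],[-22,1.5,0,0],[-30,1.5,0,0],[-38,1.5,0,0],[-46,1.5,0,0],[-54,1.5,0,0],[-62,1.5,0,0],[-70,1.5,0,0],[-76,1.5,0,0],[-82,1.5,0,0],[-82,1.5,0,0]])

```text
time: 14.37
position: [0.5174, 0.3891, 0.124]
ee_rot: [0.0, -0.091, 0.996, -0.0]
ft_force: [-0.2, 0.2, -0.1]
width: -0.0002
grip_force: 0.0
```

Call:
play_rows(deltas=[[-1,0,0,0],[-2,0,0,0],[-3,0,0,0],[-4,0,0,0],[-4,0,0,0]])

```text
time: 14.78
position: [0.5198, 0.3898, 0.1243]
ee_rot: [-0.0, -0.091, 0.996, -0.0]
ft_force: [-2.0, -0.0, 0.7]
width: -0.0001
grip_force: 0.9
```

Call:
play_rows(deltas=[[-1,0,0,0],[-2,0,0,0],[-3,0,0,0],[-4,0,0,0],[-4,0,0,0],[-4,0,0,0]])

```text
time: 15.28
position: [0.5205, 0.3899, 0.1241]
ee_rot: [-0.003, -0.092, 0.996, -0.001]
ft_force: [-13.6, -2.2, 7.0]
width: -0.0002
grip_force: 7.3
```

```bash
cat > k.py <<'E'
from h import *; from rig import r
st=r.get_state();print(st["position"],st["ft_force"])
im=r.get_image("scene")["img"].astype(int);m=(im[...,0]>130)&(im[...,1]<70)&(im[...,2]<70)
n,_,s,c=cv2.connectedComponentsWithStats(m.astype(np.uint8))
for i in range(1,n):
    if s[i,4]>15: print(s[i],c[i])
c0=np.array([.5066,.3865,.072]);x=np.array([np.cos(np.radians(10.5)),np.sin(np.radians(10.5)),0])
for a in(0,.15,.9,1.0): print(a,proj("scene",c0+.08*(np.sin(a-.505)*x+np.cos(a-.505)*np.array([0,0,1]))))
E
python3 k.py
```

```text
[0.52050957 0.38987231 0.12407605] [-13.59177573  -2.15386186   7.04888172]
[333 154   7   6  24] [335.91666667 156.75      ]
[402 189   9   7  40] [406.275 192.05 ]
[434 257  34  24 148] [450.02027027 269.40540541]
[161 306  13   9  27] [167.07407407 310.14814815]
[162 326  12   6  44] [168.27272727 328.88636364]
[ 172  334   47   83 2792] [194.82342407 377.02113181]
0 [[381.6503876 182.1632113]]
0.15 [[385.1334204 181.7024436]]
0.9 [[403.48603442 188.75668499]]
1.0 [[405.66326511 190.77375792]]
```

The lever is at its stop: 13.6 N of resistance, and the knob at (406.3,192.1) matches 1.0 rad. Back off, rise and check.

Call:
play_rows(deltas=[[4,0,0,0],[10,0,0,0],[20,0,0,0],[30,0,0,0],[30,0,-15,0],[30,0,-45,0],[30,0,-80,0],[30,0,-110,0],[30,0,-120,0],[30,0,-120,0],[30,0,-120,0]])

```text
time: 16.25
position: [0.4948, 0.3854, 0.2446]
ee_rot: [0.001, -0.091, 0.996, 0.001]
ft_force: [-0.5, -0.1, -1.1]
width: 0.0004
grip_force: 0.0
```

```bash
python3 k.py
```

```text
[0.49480087 0.38536046 0.24460656] [-0.4703495  -0.06877417 -1.0787009 ]
[333 154   7   6  26] [335.96153846 156.65384615]
[403 189   8   7  38] [406.42105263 191.89473684]
[434 257  34  24 152] [449.98684211 269.33552632]
[161 306  12   9  28] [166.85714286 310.35714286]
[162 326  12   6  43] [168.3255814 328.8372093]
[ 172  334   47   83 2798] [194.79735525 376.96032881]
0 [[381.6503876 182.1632113]]
0.15 [[385.1334204 181.7024436]]
0.9 [[403.48603442 188.75668499]]
1.0 [[405.66326511 190.77375792]]
```

```bash
python3 -c "
from rig import r
print(r.hand_in())"
```

```text
the job is handed in; nothing more can be done
None
```

I pushed the yellow socket home on the drive and let go of it, swung the black controller's lever to its far stop, and handed the job in at about 16 s; the hand-in returned no verdict, and I inferred the ball click from the hard stop at the shoulder because I couldn't see it.

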